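# Snug the adjustable spanner on the press nut and tighten it

## Robot

A 6-joint arm with a two-finger parallel gripper is mounted at the origin on a cart in front of the work surface, level with it; the furniture and walls round the work are solid. World frame = base frame: x ahead of the robot, y to its left, z up, the work surface at z = 0. Lengths are in mm, angles in rad, forces in N, time in s.
With the tool pointing down it reaches from about 275 to 750 mm from the base axis. Payload 10.2 kg.
Tool frame: the origin (TCP) lies midway between the tips of the shut fingers; the grasp point (between the pads) lies 19 mm behind it (ctrl.hold_point_z is the distance from the TCP to the grasp point, in mm); z points along the fingers, y is the direction in which the jaws open and shut (so a half turn about z gives the same grasp; the last joint's range is limited). The gripper opens to 85 mm and grips with 20 to 120 N. Pads are 22 mm wide; open, the fingers measure 114 mm over their backs; the gripper's body (76 mm by 85 mm) begins 54 mm behind the grasp point. The pads swing forward as they close: fully open they stand 13 mm farther back than shut.
Start: joints at [-1.516, 0.313, 1.498, -0, 1.331, -0.223], TCP at [143.963, -504.882, 231.294] pointing down, gripper open.
Joint ranges: [-2.94, 2.94], [-0.97, 2.17], [0.19, 2.56], [-1.23, 4.37], [0.02, 3.11], [-2.88, 2.88]. Speed limits (rad/s): [2.39, 2.39, 3.01, 3.14, 3.14, 3.14].

## Interface

Orientations are given as a unit quaternion [w, x, y, z].
In Python, from rig import ctrl, capture, get_calibration, ticket, search_frame, outline_of gives the robot as it stands. The module is installed in compiled form; this text tells all that it offers.
- The arm moves only by the tool servo_tool, never from a script. Its argument "motion" is a list of rows, each an object with "dr": the turn, a rotation vector about the tool's x, y, z in units of 10 degrees (1.0 is 10 degrees), a list of three; "delta_pos": the shift along the tool's x, y, z in units of 50 mm (1.0 is 50 mm), a list of three; "hand": the opening, from 0 (shut) to 1 (fully open). In form: [{"dr": [ax, ay, az], "delta_pos": [x, y, z], "hand": hand}, ...]. A call has 1 to 20 rows; each row shifts and turns the pose as measured when the row begins, along the tool's axes as they then stand; what a row does not reach is not made up. A row lasts 1/8 s, in which the tool goes at most 62.5 mm and 10.7 degrees, less where a joint would pass 70% of its speed; a pose out of reach is approached as far as the arm can. A call is refused whole if a number of a shift passes 1 or a number of a turn 1, either way. A call with a gripper value outside its range is refused whole. The fingers move at their own pace and stop on an object; "squeeze" is the grip in N (left out, the last holds). Time passes only in rows, so rows that do not move let the fingers close. It gives the time, the measured TCP pose, the force and the opening at its end, in the units of the state.
- ctrl.sense(): the state, without advancing time (a new reading comes with each control period).
- capture(name): name is "side" or "top" or "wrist"; returns (picture, depth): 400x640x3 uint8, red, green, blue; 400x640 float32, mm along the optical axis (not along the pixel's ray), 0 where there is no reading.
- get_calibration(name): a dict with "camera_matrix" (3x3 intrinsics, pixels), "distortion" ([k1, k2, p1, p2, k3] as OpenCV has them; the pictures are not rectified), "T" (4x4, takes a point from camera to world coordinates). Camera axes: x right, y down, z forward; pixel columns grow to the right and rows downward; lengths in mm; the calibration is good to about 2 mm. A picture is of the moment at which its call begins: read the wrist's pose just before it. get_calibration takes no time and is no camera call; for the wrist camera it gives the pose at the moment of the call.
- ticket.finish_job(): hands the job in, once; it reports no verdict.
Trained networks look in the newest picture that a camera, given by its name, has taken for a name from the list of things; names that differ only in an ending like _2 or _b are one class to them, and where a whole thing is asked for, a point or a joint stands for the part that bears it (a point fixed in the world has none). Each returns a list of dicts, best first, with "score" (0 to 1); they miss things now and then, are a little off and sometimes report something else, mostly with a low value. They report only what shows in the picture. A call takes as long as a camera call.
- search_frame(camera, label): "bbox" ([left, top, right, bottom] in pixels, round what is visible of it).
- outline_of(camera, label): "pixels" (400x640 bool, what is visible of it) and "bbox" ([left, top, right, bottom] in pixels, round what is visible of it).
The state is a dict: "time_s": time; "joints": joint angles; "dq": joint speeds; "tau": joint torques, N m; "eef_pos": TCP position; "ee_rot": TCP orientation; "force": force on the tool from outside, world axes, zero at the start; "wrist_torque": the same for the moment, N m; "grip_width": opening from 0.0 (shut) to 1.0 (fully open).
Only numpy, scipy, OpenCV 4.12 (cv2) and the standard library are available. Lean on these libraries where they do the work, as an engineer would, in place of code of your own. Each camera call takes 0.05 s, during which the arm holds its last target.

## Task

The adjustable spanner lies over the nut of the small foil press with its jaws open too wide. Press lightly on its knurled worm and roll it until the jaws just grip the flats of the nut, without jamming them, then swing the handle to turn the nut clockwise (seen from above) by 60 degrees. Move the sliding jaw only with the worm, leave the spanner lying snug round the nut, and do not disturb the tin, the tape or the bottle.

Things in the scene. Friction and masses are not known exactly. Their poses are not given: they have to be found in the camera images.
- press: Small foil press, fixed: wooden board 240 x 220 x 18 mm, on it a grey felt pack and a round green steel platen, radius 92 mm, its top 42 mm above the table. Origin under the middle of the board, on the table, on the nut's axis; z up. A stud of radius 7.5 mm stands up through the nut to 68 mm. The felt lets the platen, nut and spanner sink about 1 mm per 20 N of press.
- nut (a joint): Turn of the brass hexagon nut (32 mm across flats, 18 mm high, on the platen) about its vertical axis, rad; 0 at the start, grows clockwise seen from above (tightening). It turns stiffly (about 0.35 N m of friction) and stays where it is left; no end stop within the work.
- nut_top (a point): Centre of the nut's upper face, 60 mm above the table.
- spanner: Loose steel adjustable spanner, 0.55 kg, lying flat on the platen, nut in its mouth. Origin: middle of the closed mouth, on the underside; x out of the mouth (handle along -x), z up; fixed jaw on the +y side, face at y = 16 mm; sliding jaw on the -y side; throat x = -20 mm. Head 16 mm thick. Handle 22 mm wide, top 13.5 mm above the underside, x = -85 to -202 mm; past -92 mm it overhangs the platen.
- worm_top (a point): Top of the worm: brass roller with dark ridges, radius 11 mm, 24 mm long, axis along the spanner's y, 44 mm from mouth to handle side. 23 mm above the underside, 7 mm proud of the head. A fingertip pressed on it (about 6 N) and dragged along spanner +x (to the nut) closes the jaws 1 mm per 11 mm; the other way opens. Needs about 2.5 N of drag; when the jaws grip it stops and the finger slips.
- spanner_jaw (a joint): Opening of the sliding jaw beyond the nut's width, m: 0 = jaw faces exactly 32 mm apart, 0.005 = 37 mm apart. Smaller is tighter. It starts between 0.004 and 0.006 and stays where the worm leaves it. The harder the press during the drag, the harder the nip when the jaws meet the nut: 6 N of press gives a good 10 to 20 N, over about 12 N of press jams it (60 N).
- handle_end (a point): Top of the handle on its middle line, 165 mm from the mouth's middle: a good place to push or grip.
- wax_tin: Bystander: round tin, 62 mm wide, 35 mm high, origin under its centre.
- washi_tape: Bystander: small roll of tape, 40 mm wide, 16 mm high, origin under its centre.
- glue_bottle: Bystander: dropper bottle 34 mm wide, 102 mm high, origin under its centre.

How it is judged:
By the outcome, as a careful person would: the job done as asked, in the order asked, and still so for the second after the job is handed in, with the robot touching nothing.
It also fails if it takes over 72 s, if anything falls off the work surface, if the arm or the gripper's body presses on something with over 40 N, if the wrist force passes 120 N, or if a joint passes its speed limit or range.

## Working session

There is one attempt and no reset: what is moved stays moved. The work goes in short steps, Python scripts to look and compute and a tool call to move; the robot and the scene stay as the last step left them, time stands still between calls to the robot, and variables do not carry over. Pictures are saved under pics/ and viewed, and the job is handed in when it is done.

Besides the shell and the picture viewer there is one more tool, called after "Request:" in YAML: its name, and indented under it one key for each argument. servo_tool: Moves the arm, as the interface text tells. Its arguments: {"type":"object","properties":{"motion":{"type":"array"},"squeeze":{"type":"number"}},"required":["motion"]}

```bash
mkdir -p pics; cat > h.py <<'E'
import numpy as np, cv2
from rig import ctrl, capture, get_calibration, ticket, search_frame, outline_of
def world(cal,u,v,d):
    K=np.array(cal["camera_matrix"],float);D=np.array(cal["distortion"],float);T=np.array(cal["T"])
    p=cv2.undistortPoints(np.array([[[u,v]]],float),K,D)[0,0]
    return (T@np.array([p[0]*d,p[1]*d,d,1]))[:3]
def onplane(cal,u,v,z):
    a=world(cal,u,v,100);b=world(cal,u,v,1000)
    t=(z-a[2])/(b[2]-a[2]);return a+t*(b-a)
def proj(cal,P):
    K=np.array(cal["camera_matrix"],float);D=np.array(cal["distortion"],float);T=np.linalg.inv(np.array(cal["T"]))
    P=np.atleast_2d(np.array(P,float));Q=P@T[:3,:3].T+T[:3,3]
    return cv2.projectPoints(Q,np.zeros(3),np.zeros(3),K,D)[0][:,0]
def cloud(cal,d):
    K=np.array(cal["camera_matrix"],float);D=np.array(cal["distortion"],float);T=np.array(cal["T"])
    v,u=np.mgrid[0:400,0:640]
    p=cv2.undistortPoints(np.stack([u,v],-1).reshape(-1,1,2).astype(float),K,D).reshape(400,640,2)
    P=np.dstack([p*d[...,None],d])
    return P@T[:3,:3].T+T[:3,3]
E
python3 - <<'E'
from h import *
print(ctrl.sense(), ctrl.hold_point_z)
for n in ["side","top","wrist"]:
    p,d=capture(n); cv2.imwrite(f"pics/{n}0.png",p[...,::-1]); np.savez(f"{n}0.npz",p=p,d=d)
    c=get_calibration(n); print(n,np.round(c["T"],3).tolist())
    for l in ["nut","spanner","worm_top","handle_end","wax_tin","washi_tape","glue_bottle"]:
        r=search_frame(n,l); print(l,[(np.round(x["bbox"]).tolist(),round(x["score"],2)) for x in r[:2]])
E
```

```text
{'time_s': 0.0, 'joints': array([-1.51639458e+00,  3.13417115e-01,  1.49840129e+00, -1.65770844e-06,
        1.33101173e+00, -2.23391630e-01]), 'dq': array([ 0.00161216,  0.00069744,  0.00026996,  0.00044423, -0.00105113,
        0.00025171]), 'tau': array([ 1.29836826e-04, -4.12269831e+01, -2.59739166e+01, -1.34566571e-04,
        4.09199798e-03, -1.04690400e-05]), 'eef_pos': array([ 143.95132766, -504.621961  ,  230.76537941]), 'ee_rot': array([-6.16601598e-04,  9.90369136e-01,  1.38450681e-01,  5.14161584e-05]), 'force': array([0.09521006, 0.29291587, 0.17686055]), 'wrist_torque': array([-0.02642976, -0.016976  ,  0.04397923]), 'grip_width': 0.9953373048311113} 18.700000000000003
side [[0.95, -0.23, 0.211, 464.377], [-0.312, -0.669, 0.675, -547.657], [-0.014, -0.707, -0.707, 665.185], [0.0, 0.0, 0.0, 1.0]]
nut [([328.0, 232.0, 345.0, 248.0], 0.79)]
spanner [([270.0, 225.0, 361.0, 326.0], 0.77)]
worm_top [([271.0, 228.0, 360.0, 328.0], 0.95)]
handle_end [([271.0, 227.0, 359.0, 323.0], 0.94)]
wax_tin [([268.0, 182.0, 292.0, 211.0], 0.97), ([272.0, 227.0, 359.0, 325.0], 0.49)]
washi_
[... 180 characters left out ...]
0.999, 919.145], [0.0, 0.0, 0.0, 1.0]]
nut [([413.0, 122.0, 434.0, 141.0], 0.67), ([372.0, 180.0, 384.0, 196.0], 0.6)]
spanner [([360.0, 172.0, 438.0, 254.0], 0.71)]
worm_top [([360.0, 174.0, 439.0, 254.0], 0.65)]
handle_end [([363.0, 170.0, 436.0, 256.0], 0.9), ([440.0, 168.0, 460.0, 185.0], 0.67)]
wax_tin [([287.0, 207.0, 312.0, 231.0], 0.88)]
washi_tape [([444.0, 167.0, 460.0, 185.0], 0.7), ([361.0, 172.0, 439.0, 256.0], 0.4)]
glue_bottle [([410.0, 123.0, 433.0, 141.0], 0.71)]
wrist [[0.275, -0.913, -0.301, 221.533], [-0.962, -0.261, -0.085, -482.949], [-0.001, 0.313, -0.95, 373.455], [0.0, 0.0, 0.0, 1.0]]
nut []
spanner []
worm_top []
handle_end []
wax_tin []
washi_tape []
glue_bottle []
```

```bash
python3 - <<'E'
import cv2
a=cv2.imread("pics/top0.png")[100:280,260:480]; cv2.imwrite("pics/topc.png",cv2.resize(a,None,fx=3.3,fy=3.3,interpolation=cv2.INTER_CUBIC))
a=cv2.imread("pics/side0.png")[160:360,230:450]; cv2.imwrite("pics/sidec.png",cv2.resize(a,None,fx=3,fy=3,interpolation=cv2.INTER_CUBIC))
E
```

```text
(no output)
```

View pics/topc.png

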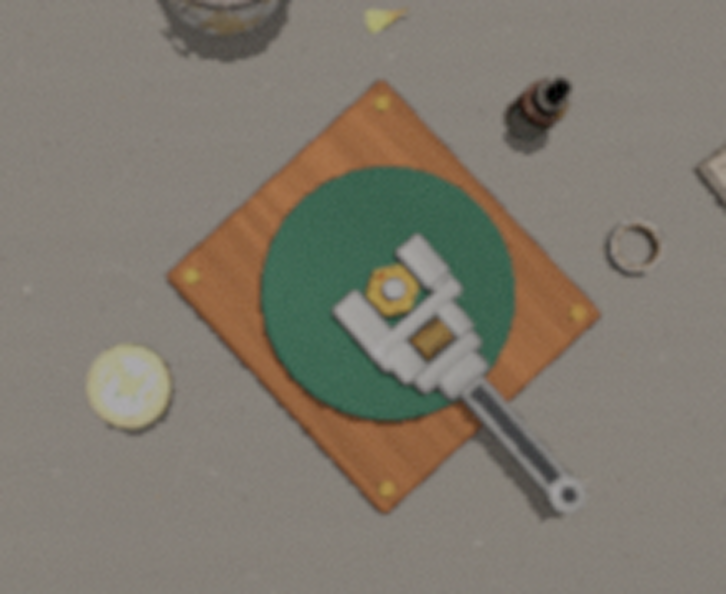

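View pics/sidec.png

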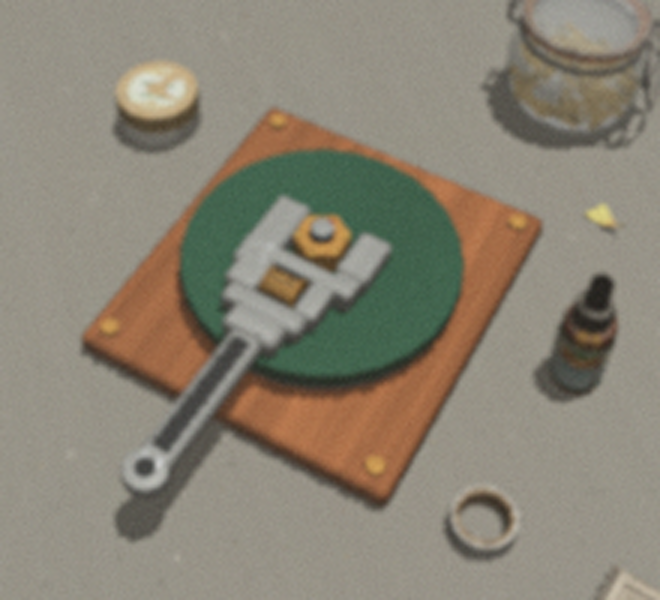

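View pics/side0.png

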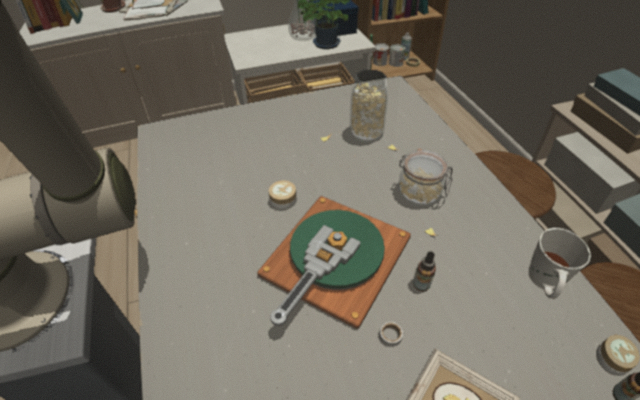

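View pics/top0.png

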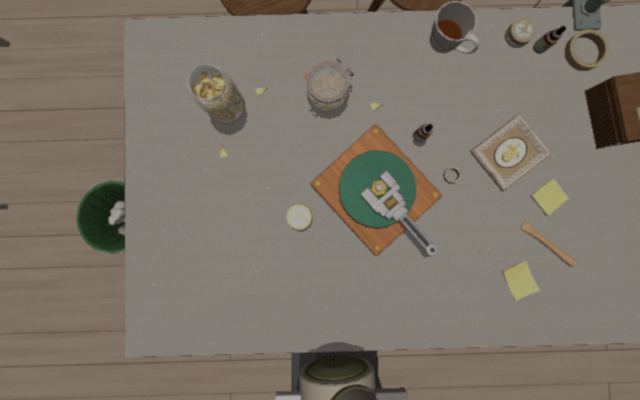

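The top view shows the nut at about (379,188) px, the worm at about (391,202), and the handle end at about (431,250), lower right. The tin is at (299,217), the tape at (452,175) and the bottle at (424,132). All three are clear of the handle's clockwise sweep.

```bash
python3 - <<'E'
from h import *
c=get_calibration("top");s=get_calibration("side")
f=3.3
for n,u,v,z in [("stud",394,289,68),("worm",432,338,65),("end",567,494,55.5),("c1",384,102,18),("c2",578,313,18),("c3",387,489,18),("c4",191,275,18),("fixed/sl tip R",415,240,58),("tip L",350,300,58)]:
    print(n,np.round(onplane(c,260+(u+.5)/f-.5,100+(v+.5)/f-.5,z),1))
f=3
for n,u,v,z in [("stud",322,230,68),("worm",283,283,65),("end",146,467,55.5),("c1",278,120,18),("c2",517,221,18),("c3",375,464,18),("c4",109,327,18)]:
    print("side",n,np.round(onplane(s,230+(u+.5)/f-.5,160+(v+.5)/f-.5,z),1))
for n,c in(("top",c),("side",s)):
    d=np.load(n+"0.npz")["d"];P=cloud(c,d)
    for r in outline_of(n,"spanner")[:1]:
        m=r["pixels"]; Q=P[m]; print(n,m.sum(),r["score"],np.percentile(Q[:,2],[5,50,95]))
        q=Q[:,:2]-Q[:,:2].mean(0); w,V=np.linalg.eigh(q.T@q); print(Q.mean(0),np.degrees(np.arctan2(V[1,1],V[0,1])))
E
```

```text
stud [640.  -98.4  68. ]
worm [ 605.5 -124.    65. ]
end [ 494.6 -215.8   55.5]
c1 [ 782.6 -103.5   18. ]
c2 [ 622.8 -240.1   18. ]
c3 [498.4 -96.   18. ]
c4 [658.5  42.3  18. ]
fixed/sl tip R [ 674.9 -115.9   58. ]
tip L [634.  -68.9  58. ]
side stud [ 637.6 -101.1   68. ]
side worm [ 602.1 -129.9   65. ]
side end [ 493.1 -217.3   55.5]
side c1 [656.8  44.3  18. ]
side c2 [781.  -99.9  18. ]
side c3 [ 621.9 -237.8   18. ]
side c4 [496.7 -94.4  18. ]
top 1443 0.65 [53.45135417 57.53882207 62.53632456]
[ 586.21639414 -136.69124846   59.9320606 ] -139.15123066370734
side 2387 0.77 [48.31046193 56.97423142 60.95681539]
[ 578.15888955 -151.09532115   58.70188805] -135.99592720194454
```

Request:
servo_tool:
  motion:
    - {"dr":[0,0,0],"delta_pos":[0.78,-0.34,0],"hand":0}
    - {"dr":[0,0,0],"delta_pos":[0.78,-0.34,0],"hand":0}
    - {"dr":[0,0,0],"delta_pos":[0.78,-0.34,0],"hand":0}
    - {"dr":[0,0,0],"delta_pos":[0.78,-0.34,0],"hand":0}
    - {"dr":[0,0,0],"delta_pos":[0.78,-0.34,0],"hand":0}
    - {"dr":[0,0,0],"delta_pos":[0.78,-0.34,0],"hand":0}
    - {"dr":[0,0,0],"delta_pos":[0.78,-0.34,0],"hand":0}
    - {"dr":[0,0,0],"delta_pos":[0.78,-0.34,0],"hand":0}
    - {"dr":[0,0,0],"delta_pos":[0.78,-0.34,0],"hand":0}
    - {"dr":[0,0,0],"delta_pos":[0.78,-0.34,0],"hand":0}
  squeeze: 20

```text
time_s: 2.55
eef_pos: [481.2, -228.0, 231.7]
ee_rot: [0.001, 0.991, 0.136, 0.001]
force: [-0.0, -0.5, 0.8]
grip_width: -0.0
```

Request:
servo_tool:
  motion:
    - {"dr":[0,0,0],"delta_pos":[0.7,-0.32,0.2],"hand":0}
    - {"dr":[0,0,0],"delta_pos":[0.7,-0.32,0.2],"hand":0}
    - {"dr":[0,0,0],"delta_pos":[0.7,-0.32,0.2],"hand":0}
    - {"dr":[0,0,-0.8],"delta_pos":[0.5,-0.2,0.2],"hand":0}
    - {"dr":[0,0,-0.8],"delta_pos":[0.2,0,0.2],"hand":0}
    - {"dr":[0,0,-0.8],"delta_pos":[0,0,0.1],"hand":0}
    - {"dr":[0,0,0],"delta_pos":[0,0,0],"hand":0}

```text
time_s: 3.42
eef_pos: [605.6, -126.9, 174.1]
ee_rot: [0.001, 0.938, 0.346, 0.0]
force: [-0.8, -0.5, -0.8]
grip_width: -0.0
```

```bash
python3 - <<'E'
from h import *
s=ctrl.sense();print(s["time_s"],s["eef_pos"],s["ee_rot"],s["force"])
p,d=capture("wrist");c=get_calibration("wrist")
cv2.imwrite("pics/w1.png",p[...,::-1]);np.savez("w1.npz",p=p,d=d,T=c["T"],K=c["camera_matrix"],D=c["distortion"])
E
```

```text
3.425 [ 605.63913131 -126.85573914  174.10987502] [1.18858347e-03 9.38138942e-01 3.46256958e-01 1.78263186e-04] [-0.82230854 -0.46120623 -0.76596364]
```

View pics/w1.png

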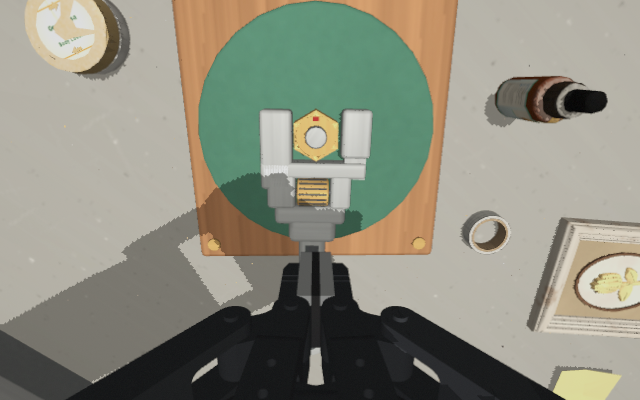

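The wrist view shows the nut and stud at (316,137) with a red index mark, the worm at (313,192), the fixed jaw's inner face at x≈291 and the sliding jaw's face at x≈342.

```bash
python3 - <<'E'
from h import *
z=np.load("w1.npz");c=dict(T=z["T"],camera_matrix=z["K"],distortion=z["D"])
a=z["p"][80:260,220:420,::-1];cv2.imwrite("pics/w1c.png",cv2.resize(a,None,fx=3.3,fy=3.3,interpolation=cv2.INTER_CUBIC))
P=cloud(c,z["d"])
for n,u,v,zz in [("stud",316,137,68),("worm",313,192,65),("hdl",314,245,55.5),("fix",291,130,58),("slid",342,130,58),("red",316,119,60),("board L",213,245,18),("board R",419,243,18)]:
    print(n,np.round(onplane(c,u,v,zz),1), np.round(P[v,u],1))
print(np.round(proj(c,[[605.6,-126.9,65]]),1))
E
```

```text
stud [640.5 -98.4  68. ] [640.6 -98.3  69.1]
worm [ 607.7 -123.6   65. ] [ 607.5 -123.7   64.4]
hdl [ 571.5 -155.3   55.5] [ 571.  -155.8   54.1]
fix [631.5 -82.3  58. ] [631.3 -82.4  56. ]
slid [ 655.6 -110.5   58. ] [ 655.4 -110.9   54.9]
red [649.4 -90.9  60. ] [649.5 -90.9  60.6]
board L [496.7 -95.2  18. ] [498.6 -94.9  21.4]
board R [ 622.8 -240.3   18. ] [ 622.9 -239.7   19. ]
[[314.6 196.7]]
```

View pics/w1c.png

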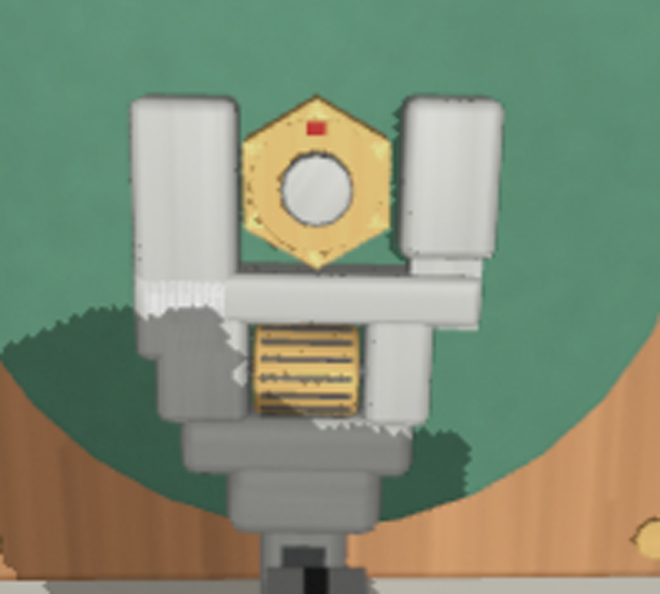

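Request:
servo_tool:
  motion:
    - {"dr":[0,0,0],"delta_pos":[-0.1,-0.02,0.6],"hand":0}
    - {"dr":[0,0,0],"delta_pos":[0,0,0.6],"hand":0}
    - {"dr":[0,0,0],"delta_pos":[0,0,0.5],"hand":0}
    - {"dr":[0,0,0],"delta_pos":[0,0,0.28],"hand":0}
    - {"dr":[0,0,0],"delta_pos":[0,0,0],"hand":0}

```text
time_s: 4.1
eef_pos: [602.4, -131.2, 75.7]
ee_rot: [0.003, 0.941, 0.339, 0.002]
force: [-0.8, 0.3, 1.0]
grip_width: 0.002
```

```bash
cat > st.py <<'E'
from h import *
s=ctrl.sense();p=s["eef_pos"];w=np.array([607.7,-123.6]);e=np.array([np.cos(np.radians(40.5)),np.sin(np.radians(40.5))]);r=p[:2]-w
print(round(s["time_s"],2),"pos",np.round(p,2),"along",round(r@e,2),"left",round(r@[-e[1],e[0]],2),"F",np.round(s["force"],2),"Falong",round(s["force"][:2]@e,2))
E
python3 st.py
```

```text
4.1 pos [ 602.38 -131.17   75.67] along -8.96 left -2.3 F [-0.77  0.3   0.96] Falong -0.39
```

Request:
servo_tool:
  motion:
    - {"dr":[0,0,0],"delta_pos":[0,-0.04,0.08],"hand":0}
    - {"dr":[0,0,0],"delta_pos":[0,0,0.06],"hand":0}
    - {"dr":[0,0,0],"delta_pos":[0,0,0],"hand":0}

```text
time_s: 4.47
eef_pos: [602.1, -130.0, 70.7]
ee_rot: [0.005, 0.941, 0.338, 0.004]
force: [0.5, 0.4, 0.2]
grip_width: -0.003
```

Request:
servo_tool:
  motion:
    - {"dr":[0,0,0],"delta_pos":[0,0,0.04],"hand":0}
    - {"dr":[0,0,0],"delta_pos":[0,0,0],"hand":0}

```text
time_s: 4.72
eef_pos: [602.4, -130.1, 69.0]
ee_rot: [0.005, 0.941, 0.338, 0.004]
force: [0.5, -0.1, 0.4]
grip_width: 0.002
```

```bash
python3 st.py
```

```text
4.72 pos [ 602.4  -130.07   68.99] along -8.23 left -1.48 F [ 0.45 -0.08  0.37] Falong 0.29
```

Request:
servo_tool:
  motion:
    - {"dr":[0,0,0],"delta_pos":[-0.02,-0.02,0.04],"hand":0}
    - {"dr":[0,0,0],"delta_pos":[0,0,0],"hand":0}

```text
time_s: 4.97
eef_pos: [600.9, -130.0, 66.9]
ee_rot: [0.005, 0.941, 0.338, 0.004]
force: [-0.6, 1.0, -0.1]
grip_width: 0.002
```

Request:
servo_tool:
  motion:
    - {"dr":[0,0,0],"delta_pos":[0,0,0.03],"hand":0}
    - {"dr":[0,0,0],"delta_pos":[0,0,0],"hand":0}

```text
time_s: 5.22
eef_pos: [600.9, -130.0, 65.3]
ee_rot: [0.005, 0.941, 0.338, 0.004]
force: [-0.5, 0.3, 0.3]
grip_width: 0.001
```

Request:
servo_tool:
  motion:
    - {"dr":[0,0,0],"delta_pos":[0,0,0.02],"hand":0}

```text
time_s: 5.35
eef_pos: [601.1, -130.0, 64.5]
ee_rot: [0.005, 0.941, 0.338, 0.004]
force: [-0.3, 1.0, 5.9]
grip_width: -0.001
```

```bash
python3 st.py
```

```text
5.35 pos [ 601.1  -130.03   64.55] along -9.2 left -0.6 F [-0.25  0.99  5.92] Falong 0.45
```

Request:
servo_tool:
  motion:
    - {"dr":[0,0,0],"delta_pos":[0.05,0,0],"hand":0}

```text
time_s: 5.48
eef_pos: [603.0, -128.5, 64.9]
ee_rot: [0.005, 0.941, 0.338, 0.004]
force: [-1.5, -0.4, 1.7]
grip_width: -0.001
```

Request:
servo_tool:
  motion:
    - {"dr":[0,0,0],"delta_pos":[0.06,0,0],"hand":0}

```text
time_s: 5.6
eef_pos: [605.5, -126.6, 64.9]
ee_rot: [0.005, 0.941, 0.338, 0.004]
force: [0.2, -1.6, 0.5]
grip_width: 0.003
```

```bash
python3 st.py
```

```text
5.6 pos [ 605.48 -126.64   64.95] along -3.66 left -0.88 F [ 0.24 -1.62  0.47] Falong -0.87
```

Request:
servo_tool:
  motion:
    - {"dr":[0,0,0],"delta_pos":[0,0,0.012],"hand":0}

```text
time_s: 5.72
eef_pos: [605.8, -126.5, 64.6]
ee_rot: [0.005, 0.941, 0.338, 0.004]
force: [-1.6, 0.3, 6.5]
grip_width: -0.003
```

Request:
servo_tool:
  motion:
    - {"dr":[0,0,0],"delta_pos":[0.06,0,0.006],"hand":0}

```text
time_s: 5.85
eef_pos: [608.1, -124.6, 64.6]
ee_rot: [0.005, 0.941, 0.338, 0.004]
force: [-3.0, -0.1, 6.3]
grip_width: 0.001
```

```bash
python3 st.py
```

```text
5.85 pos [ 608.05 -124.62   64.62] along -0.4 left -1.01 F [-2.97 -0.1   6.32] Falong -2.32
```

Request:
servo_tool:
  motion:
    - {"dr":[0,0,0],"delta_pos":[0.06,0,0.006],"hand":0}
    - {"dr":[0,0,0],"delta_pos":[0.06,0,0.006],"hand":0}

```text
time_s: 6.1
eef_pos: [612.6, -120.9, 64.6]
ee_rot: [0.005, 0.941, 0.338, 0.004]
force: [-2.9, -0.4, 4.7]
grip_width: 0.002
```

Request:
servo_tool:
  motion:
    - {"dr":[0,0,0],"delta_pos":[0.05,0,0.006],"hand":0}

```text
time_s: 6.22
eef_pos: [614.7, -119.3, 64.4]
ee_rot: [0.006, 0.941, 0.338, 0.004]
force: [-0.1, 0.0, 0.7]
grip_width: -0.004
```

```bash
python3 st.py
```

```text
6.22 pos [ 614.69 -119.27   64.37] along 8.13 left -1.25 F [-0.14  0.03  0.7 ] Falong -0.09
```

Request:
servo_tool:
  motion:
    - {"dr":[0,0,0],"delta_pos":[0,0,-0.1],"hand":0}
    - {"dr":[0,0,0],"delta_pos":[-0.16,-0.02,0],"hand":0}
    - {"dr":[0,0,0],"delta_pos":[-0.16,0,0],"hand":0}
    - {"dr":[0,0,0],"delta_pos":[0,0,0.05],"hand":0}

```text
time_s: 6.72
eef_pos: [600.5, -129.2, 66.3]
ee_rot: [0.005, 0.941, 0.338, 0.004]
force: [0.2, 0.1, 0.1]
grip_width: -0.002
```

```bash
python3 st.py; python3 - <<'E'
from h import *
p,d=capture("wrist");cv2.imwrite("pics/w2.png",p[...,::-1])
E
```

```text
6.72 pos [ 600.47 -129.2    66.27] along -9.14 left 0.44 F [0.18 0.06 0.13] Falong 0.17
```

View pics/w2.png

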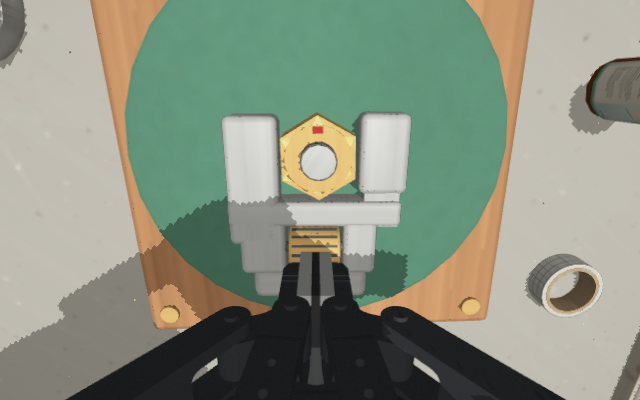

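Jaw faces at x≈277 and 359 against nut flats at 281 and 356, so about 3 mm of opening remains and the worm is rolling the jaw shut.

Request:
servo_tool:
  motion:
    - {"dr":[0,0,0],"delta_pos":[0.03,0.01,0.025],"hand":0}
    - {"dr":[0,0,0],"delta_pos":[0,0,0.01],"hand":0}

```text
time_s: 7.02
eef_pos: [602.2, -128.1, 64.5]
ee_rot: [0.005, 0.941, 0.338, 0.004]
force: [-2.1, 1.9, 5.7]
grip_width: 0.004
```

```bash
python3 st.py
```

```text
7.03 pos [ 602.15 -128.08   64.49] along -7.13 left 0.19 F [-2.12  1.87  5.71] Falong -0.39
```

Request:
servo_tool:
  motion:
    - {"dr":[0,0,0],"delta_pos":[0.06,0,0.007],"hand":0}
    - {"dr":[0,0,0],"delta_pos":[0.06,0,0.006],"hand":0}

```text
time_s: 7.28
eef_pos: [606.9, -124.1, 64.7]
ee_rot: [0.005, 0.941, 0.339, 0.003]
force: [-1.9, -0.4, 4.5]
grip_width: -0.003
```

Request:
servo_tool:
  motion:
    - {"dr":[0,0,0],"delta_pos":[0.06,0,0.006],"hand":0}
    - {"dr":[0,0,0],"delta_pos":[0.06,0,0.006],"hand":0}

```text
time_s: 7.52
eef_pos: [611.9, -120.1, 64.6]
ee_rot: [0.005, 0.941, 0.339, 0.003]
force: [-3.0, -0.7, 4.9]
grip_width: 0.004
```

```bash
python3 st.py
```

```text
7.53 pos [ 611.85 -120.09   64.57] along 5.44 left -0.03 F [-3.   -0.7   4.92] Falong -2.74
```

Request:
servo_tool:
  motion:
    - {"dr":[0,0,0],"delta_pos":[0.02,0,-0.1],"hand":0}
    - {"dr":[0,0,0],"delta_pos":[-0.15,0,0],"hand":0}
    - {"dr":[0,0,0],"delta_pos":[-0.15,0,0.02],"hand":0}
    - {"dr":[0,0,0],"delta_pos":[0,0,0.06],"hand":0}
    - {"dr":[0,0,0],"delta_pos":[0,0,0],"hand":0}

```text
time_s: 8.15
eef_pos: [600.5, -129.6, 65.0]
ee_rot: [0.005, 0.941, 0.339, 0.004]
force: [0.5, 0.7, 1.8]
grip_width: 0.0
```

```bash
python3 st.py
```

```text
8.15 pos [ 600.47 -129.63   64.96] along -9.41 left 0.11 F [0.51 0.69 1.78] Falong 0.84
```

Request:
servo_tool:
  motion:
    - {"dr":[0,0,0],"delta_pos":[0.03,0,0.008],"hand":0}
    - {"dr":[0,0,0],"delta_pos":[0.05,0,0.006],"hand":0}

```text
time_s: 8.4
eef_pos: [603.6, -127.1, 64.6]
ee_rot: [0.005, 0.941, 0.339, 0.003]
force: [-2.8, 0.1, 4.8]
grip_width: 0.005
```

Request:
servo_tool:
  motion:
    - {"dr":[0,0,0],"delta_pos":[0.06,0,0.006],"hand":0}
    - {"dr":[0,0,0],"delta_pos":[0.06,0,0.006],"hand":0}

```text
time_s: 8.65
eef_pos: [608.5, -123.1, 64.6]
ee_rot: [0.005, 0.941, 0.339, 0.003]
force: [-3.3, -0.5, 4.8]
grip_width: -0.002
```

Request:
servo_tool:
  motion:
    - {"dr":[0,0,0],"delta_pos":[0.06,0,0.006],"hand":0}

```text
time_s: 8.78
eef_pos: [611.0, -121.0, 64.6]
ee_rot: [0.005, 0.941, 0.339, 0.003]
force: [-4.0, -1.1, 4.7]
grip_width: 0.003
```

```bash
python3 st.py
```

```text
8.78 pos [ 610.98 -121.     64.61] along 4.18 left -0.16 F [-4.   -1.06  4.65] Falong -3.73
```

Request:
servo_tool:
  motion:
    - {"dr":[0,0,0],"delta_pos":[0.02,0,-0.1],"hand":0}
    - {"dr":[0,0,0],"delta_pos":[-0.15,0,0],"hand":0}
    - {"dr":[0,0,0],"delta_pos":[-0.14,0,0.02],"hand":0}
    - {"dr":[0,0,0],"delta_pos":[0,0,0.05],"hand":0}
    - {"dr":[0,0,0],"delta_pos":[0,0,0],"hand":0}

```text
time_s: 9.4
eef_pos: [599.7, -130.0, 65.2]
ee_rot: [0.005, 0.941, 0.339, 0.003]
force: [1.3, -0.4, -0.1]
grip_width: 0.001
```

```bash
python3 st.py; python3 - <<'E'
from h import *
p,d=capture("wrist");cv2.imwrite("pics/w3.png",cv2.resize(p[90:290,200:440,::-1],None,fx=3,fy=3,interpolation=cv2.INTER_CUBIC))
E
```

```text
9.4 pos [ 599.72 -129.96   65.19] along -10.2 left 0.35 F [ 1.31 -0.39 -0.08] Falong 0.74
```

View pics/w3.png

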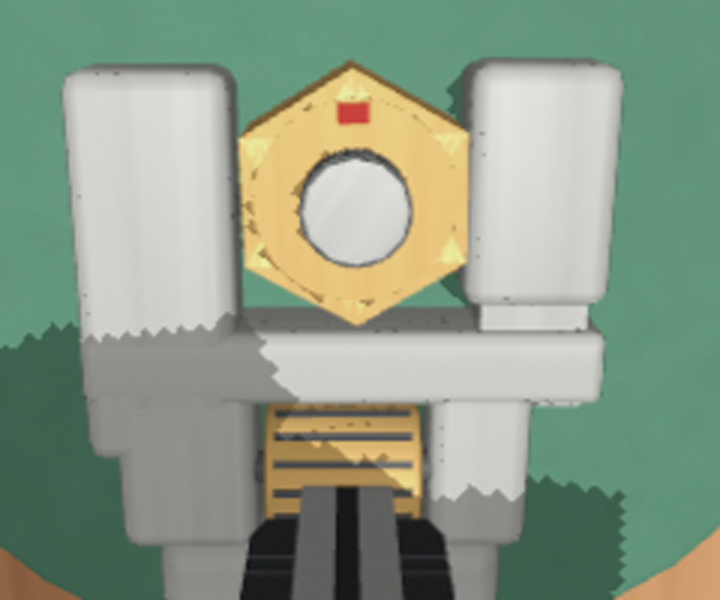

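Jaw faces are now at about 237 and 470 in the crop against flats at 240 and 469, so well under 1 mm remains. Next is a gentle stroke at about 6 N.

Request:
servo_tool:
  motion:
    - {"dr":[0,0,0],"delta_pos":[0.04,0,0.012],"hand":0}
    - {"dr":[0,0,0],"delta_pos":[0.04,0,0.007],"hand":0}

```text
time_s: 9.7
eef_pos: [603.1, -127.4, 64.7]
ee_rot: [0.005, 0.941, 0.339, 0.003]
force: [-3.5, -0.4, 3.9]
grip_width: 0.002
```

Request:
servo_tool:
  motion:
    - {"dr":[0,0,0],"delta_pos":[0.05,0,0.007],"hand":0}

```text
time_s: 9.82
eef_pos: [605.2, -125.8, 64.7]
ee_rot: [0.005, 0.941, 0.339, 0.003]
force: [-2.2, -1.2, 4.5]
grip_width: 0.002
```

Request:
servo_tool:
  motion:
    - {"dr":[0,0,0],"delta_pos":[0.05,0,0.007],"hand":0}

```text
time_s: 9.95
eef_pos: [607.3, -124.2, 64.6]
ee_rot: [0.006, 0.941, 0.339, 0.003]
force: [-2.7, -1.7, 5.4]
grip_width: -0.001
```

Request:
servo_tool:
  motion:
    - {"dr":[0,0,0],"delta_pos":[0.05,0,0.007],"hand":0}

```text
time_s: 10.07
eef_pos: [609.5, -122.6, 64.6]
ee_rot: [0.006, 0.941, 0.339, 0.003]
force: [-2.4, -0.9, 6.0]
grip_width: 0.002
```

Request:
servo_tool:
  motion:
    - {"dr":[0,0,0],"delta_pos":[0.05,0,0.007],"hand":0}

```text
time_s: 10.2
eef_pos: [611.7, -121.1, 64.6]
ee_rot: [0.006, 0.941, 0.339, 0.003]
force: [-2.5, -0.6, 4.2]
grip_width: 0.001
```

```bash
python3 st.py
```

```text
10.2 pos [ 611.68 -121.06   64.6 ] along 4.67 left -0.65 F [-2.52 -0.62  4.17] Falong -2.32
```

Request:
servo_tool:
  motion:
    - {"dr":[0,0,0],"delta_pos":[0.02,0,-0.1],"hand":0}
    - {"dr":[0,0,0],"delta_pos":[-0.15,-0.01,0],"hand":0}
    - {"dr":[0,0,0],"delta_pos":[-0.14,0,0.02],"hand":0}
    - {"dr":[0,0,0],"delta_pos":[0,0,0.05],"hand":0}
    - {"dr":[0,0,0],"delta_pos":[0,0,0],"hand":0}

```text
time_s: 10.82
eef_pos: [600.1, -129.5, 65.2]
ee_rot: [0.006, 0.941, 0.339, 0.003]
force: [-0.1, 0.4, -0.4]
grip_width: 0.002
```

```bash
python3 st.py; python3 - <<'E'
from h import *
p,d=capture("wrist");cv2.imwrite("pics/w4.png",cv2.resize(p[90:290,200:440,::-1],None,fx=3,fy=3,interpolation=cv2.INTER_CUBIC))
E
```

```text
10.82 pos [ 600.11 -129.45   65.15] along -9.57 left 0.48 F [-0.08  0.44 -0.37] Falong 0.22
```

View pics/w4.png

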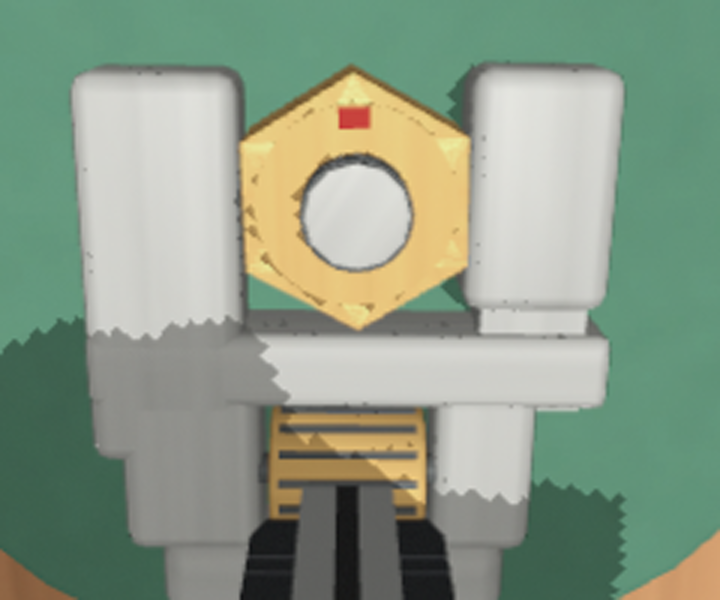

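The fixed jaw's face has moved right against the flat, so the jaws look closed. I'll do one more stroke at about 6 N to confirm the slip.

Request:
servo_tool:
  motion:
    - {"dr":[0,0,0],"delta_pos":[0.04,0.01,0.012],"hand":0}
    - {"dr":[0,0,0],"delta_pos":[0.04,0,0.008],"hand":0}

```text
time_s: 11.12
eef_pos: [603.7, -127.1, 64.6]
ee_rot: [0.006, 0.941, 0.339, 0.003]
force: [-2.8, -1.1, 5.2]
grip_width: 0.002
```

Request:
servo_tool:
  motion:
    - {"dr":[0,0,0],"delta_pos":[0.05,0,0.008],"hand":0}

```text
time_s: 11.25
eef_pos: [605.8, -125.6, 64.7]
ee_rot: [0.006, 0.941, 0.339, 0.003]
force: [-3.0, -0.9, 5.6]
grip_width: -0.002
```

Request:
servo_tool:
  motion:
    - {"dr":[0,0,0],"delta_pos":[0.05,0,0.008],"hand":0}

```text
time_s: 11.38
eef_pos: [607.9, -124.0, 64.7]
ee_rot: [0.006, 0.941, 0.339, 0.003]
force: [-3.0, -0.3, 5.4]
grip_width: 0.001
```

Request:
servo_tool:
  motion:
    - {"dr":[0,0,0],"delta_pos":[0.05,0,0.007],"hand":0}

```text
time_s: 11.5
eef_pos: [609.9, -122.5, 64.6]
ee_rot: [0.006, 0.941, 0.339, 0.003]
force: [-3.9, -1.6, 5.3]
grip_width: -0.0
```

Request:
servo_tool:
  motion:
    - {"dr":[0,0,0],"delta_pos":[0.04,0,0.007],"hand":0}

```text
time_s: 11.62
eef_pos: [611.5, -121.4, 64.6]
ee_rot: [0.007, 0.941, 0.339, 0.002]
force: [-3.7, -2.0, 5.1]
grip_width: 0.003
```

Request:
servo_tool:
  motion:
    - {"dr":[0,0,0],"delta_pos":[0.02,0,-0.1],"hand":0}
    - {"dr":[0,0,0],"delta_pos":[-0.15,-0.01,0],"hand":0}
    - {"dr":[0,0,0],"delta_pos":[-0.14,0,0.02],"hand":0}
    - {"dr":[0,0,0],"delta_pos":[0,0,0.05],"hand":0}
    - {"dr":[0,0,0],"delta_pos":[0,0,0],"hand":0}

```text
time_s: 12.25
eef_pos: [600.1, -130.0, 65.5]
ee_rot: [0.006, 0.941, 0.339, 0.003]
force: [-0.4, 0.4, 0.4]
grip_width: 0.004
```

```bash
python3 st.py; python3 - <<'E'
from h import *
p,d=capture("wrist");cv2.imwrite("pics/w5.png",cv2.resize(p[90:290,200:440,::-1],None,fx=3,fy=3,interpolation=cv2.INTER_CUBIC))
E
```

```text
12.25 pos [ 600.06 -129.95   65.47] along -9.93 left 0.13 F [-0.39  0.41  0.38] Falong -0.03
```

View pics/w5.png

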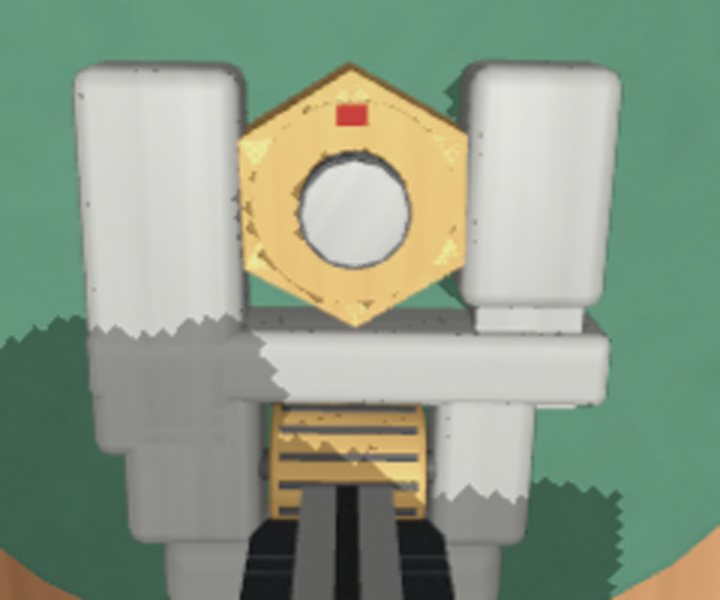

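Request:
servo_tool:
  motion:
    - {"dr":[0,0,0],"delta_pos":[0.04,0.0,0.016],"hand":0}
    - {"dr":[0,0,0],"delta_pos":[0.04,0,0.009],"hand":0}

```text
time_s: 12.55
eef_pos: [603.6, -127.4, 64.7]
ee_rot: [0.007, 0.941, 0.339, 0.003]
force: [-2.0, -1.4, 5.0]
grip_width: -0.002
```

Request:
servo_tool:
  motion:
    - {"dr":[0,0,0],"delta_pos":[0.04,0,0.009],"hand":0}

```text
time_s: 12.68
eef_pos: [605.2, -126.1, 64.6]
ee_rot: [0.007, 0.941, 0.34, 0.003]
force: [-4.1, -1.7, 5.3]
grip_width: -0.002
```

Request:
servo_tool:
  motion:
    - {"dr":[0,0,0],"delta_pos":[0.04,0,0.009],"hand":0}

```text
time_s: 12.8
eef_pos: [606.6, -125.0, 64.5]
ee_rot: [0.007, 0.941, 0.34, 0.002]
force: [-3.9, -1.5, 6.0]
grip_width: -0.003
```

Request:
servo_tool:
  motion:
    - {"dr":[0,0,0],"delta_pos":[0.04,0,0.009],"hand":0}

```text
time_s: 12.92
eef_pos: [608.1, -124.0, 64.6]
ee_rot: [0.007, 0.94, 0.34, 0.002]
force: [-4.5, -2.3, 6.0]
grip_width: 0.001
```

Request:
servo_tool:
  motion:
    - {"dr":[0,0,0],"delta_pos":[0.04,0,0.008],"hand":0}

```text
time_s: 13.05
eef_pos: [609.7, -123.1, 64.6]
ee_rot: [0.008, 0.94, 0.34, 0.002]
force: [-2.7, -1.8, 5.0]
grip_width: 0.002
```

Request:
servo_tool:
  motion:
    - {"dr":[0,0,0],"delta_pos":[0.02,0,-0.1],"hand":0}
    - {"dr":[0,0,0],"delta_pos":[-0.15,-0.01,0],"hand":0}
    - {"dr":[0,0,0],"delta_pos":[-0.12,0,0.02],"hand":0}
    - {"dr":[0,0,0],"delta_pos":[0,0,0.05],"hand":0}
    - {"dr":[0,0,0],"delta_pos":[0,0,0],"hand":0}

```text
time_s: 13.68
eef_pos: [598.9, -130.8, 65.5]
ee_rot: [0.007, 0.94, 0.34, 0.002]
force: [-0.6, 0.2, 0.8]
grip_width: 0.006
```

```bash
python3 st.py; python3 - <<'E'
from h import *
p,d=capture("wrist");cv2.imwrite("pics/w6.png",cv2.resize(p[90:290,200:440,::-1],None,fx=3,fy=3,interpolation=cv2.INTER_CUBIC))
E
```

```text
13.68 pos [ 598.94 -130.78   65.5 ] along -11.33 left 0.23 F [-0.64  0.22  0.84] Falong -0.35
```

View pics/w6.png

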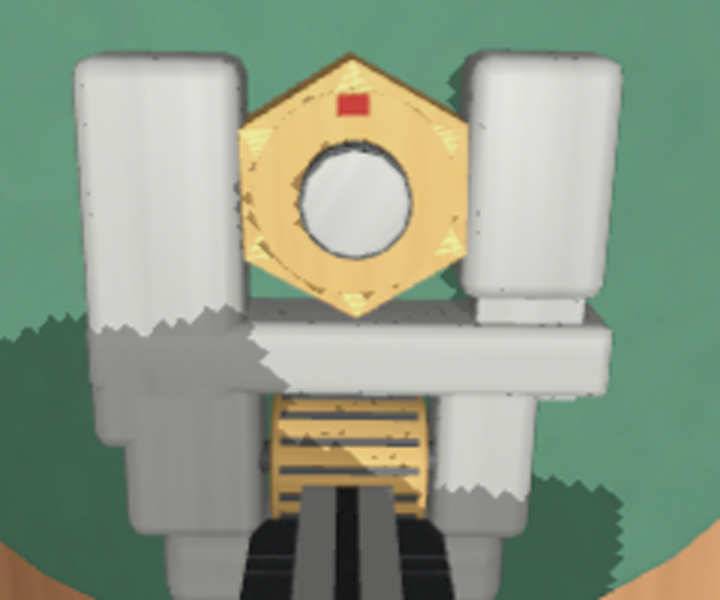

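Request:
servo_tool:
  motion:
    - {"dr":[0,0,0],"delta_pos":[0.06,0.0,0.016],"hand":0}
    - {"dr":[0,0,0],"delta_pos":[0.04,0,0.011],"hand":0}

```text
time_s: 13.98
eef_pos: [603.3, -127.6, 64.7]
ee_rot: [0.008, 0.94, 0.34, 0.002]
force: [-2.9, -0.9, 6.0]
grip_width: -0.001
```

Request:
servo_tool:
  motion:
    - {"dr":[0,0,0],"delta_pos":[0.05,0,0.01],"hand":0}

```text
time_s: 14.1
eef_pos: [605.2, -126.0, 64.6]
ee_rot: [0.008, 0.94, 0.34, 0.002]
force: [-3.7, -1.2, 6.5]
grip_width: -0.001
```

Request:
servo_tool:
  motion:
    - {"dr":[0,0,0],"delta_pos":[0.05,0,0.01],"hand":0}

```text
time_s: 14.22
eef_pos: [607.1, -124.7, 64.6]
ee_rot: [0.008, 0.94, 0.34, 0.001]
force: [-2.9, -1.0, 5.9]
grip_width: -0.0
```

Request:
servo_tool:
  motion:
    - {"dr":[0,0,0],"delta_pos":[0.05,0,0.01],"hand":0}

```text
time_s: 14.35
eef_pos: [609.2, -123.5, 64.6]
ee_rot: [0.009, 0.94, 0.34, 0.001]
force: [-3.7, -3.2, 5.5]
grip_width: -0.0
```

Request:
servo_tool:
  motion:
    - {"dr":[0,0,0],"delta_pos":[0.02,0,-0.1],"hand":0}
    - {"dr":[0,0,0],"delta_pos":[-0.15,-0.01,0],"hand":0}
    - {"dr":[0,0,0],"delta_pos":[-0.11,0,0.02],"hand":0}
    - {"dr":[0,0,0],"delta_pos":[0,0,0.04],"hand":0}
    - {"dr":[0,0,0],"delta_pos":[0,0,0],"hand":0}

```text
time_s: 14.98
eef_pos: [598.8, -130.8, 66.2]
ee_rot: [0.008, 0.94, 0.34, 0.001]
force: [-0.4, 0.3, -0.2]
grip_width: 0.001
```

```bash
python3 st.py; python3 - <<'E'
from h import *
p,d=capture("wrist");cv2.imwrite("pics/w7.png",cv2.resize(p[90:290,200:440,::-1],None,fx=3,fy=3,interpolation=cv2.INTER_CUBIC))
E
```

```text
14.97 pos [ 598.82 -130.85   66.15] along -11.46 left 0.25 F [-0.36  0.27 -0.24] Falong -0.1
```

View pics/w7.png

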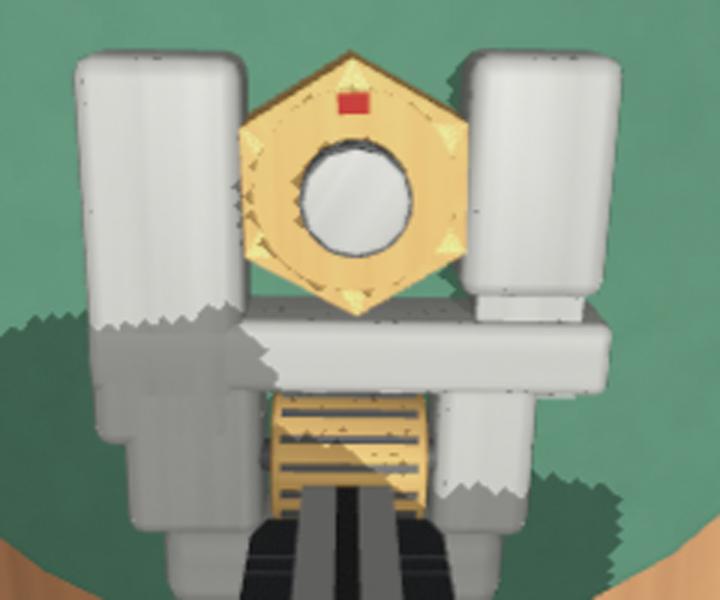

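The ridges and faces are unchanged against w6, so the finger only slipped and the jaws are gripping. Now to the handle.

Request:
servo_tool:
  motion:
    - {"dr":[0,0,0],"delta_pos":[0,0,-0.5],"hand":0}
    - {"dr":[0,0,0],"delta_pos":[0,0,-0.5],"hand":0}
    - {"dr":[0,0,0],"delta_pos":[-0.6,0.2,-0.3],"hand":0}
    - {"dr":[0,0,0],"delta_pos":[-0.6,0.2,0],"hand":0}
    - {"dr":[0,0,0],"delta_pos":[-0.6,0.2,0],"hand":0}
    - {"dr":[0,0,0],"delta_pos":[-0.5,0.1,0],"hand":0}
    - {"dr":[0,0,0],"delta_pos":[0,0,0],"hand":0}

```text
time_s: 15.9
eef_pos: [531.4, -232.5, 134.3]
ee_rot: [0.009, 0.94, 0.341, 0.001]
force: [-0.4, 0.9, -1.0]
grip_width: -0.0
```

```bash
python3 - <<'E'
from h import *
s=ctrl.sense();print(s["time_s"],s["eef_pos"],s["ee_rot"],s["joints"])
p,d=capture("wrist");c=get_calibration("wrist")
cv2.imwrite("pics/w8.png",p[...,::-1]);np.savez("w8.npz",p=p,d=d,T=c["T"],K=c["camera_matrix"],D=c["distortion"])
p,d=capture("top");cv2.imwrite("pics/t8.png",cv2.resize(p[100:280,280:480,::-1],None,fx=3.3,fy=3.3,interpolation=cv2.INTER_CUBIC))
E
```

```text
15.9 [ 531.39139179 -232.4574703   134.30640773] [0.00859412 0.93999064 0.3410896  0.00127234] [-0.61075164  0.51341279  1.46690029 -0.00855195  1.14576193  0.26733175]
```

View pics/w8.png

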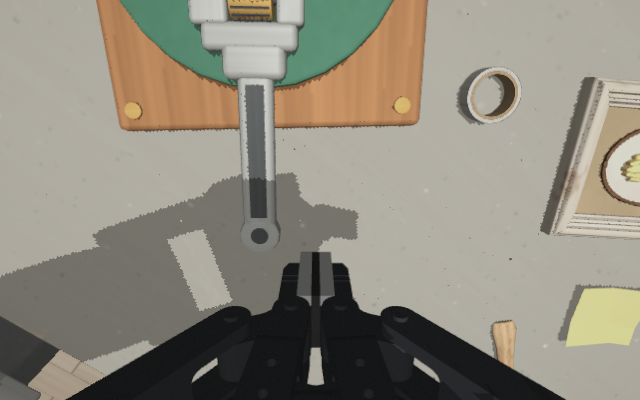

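View pics/t8.png

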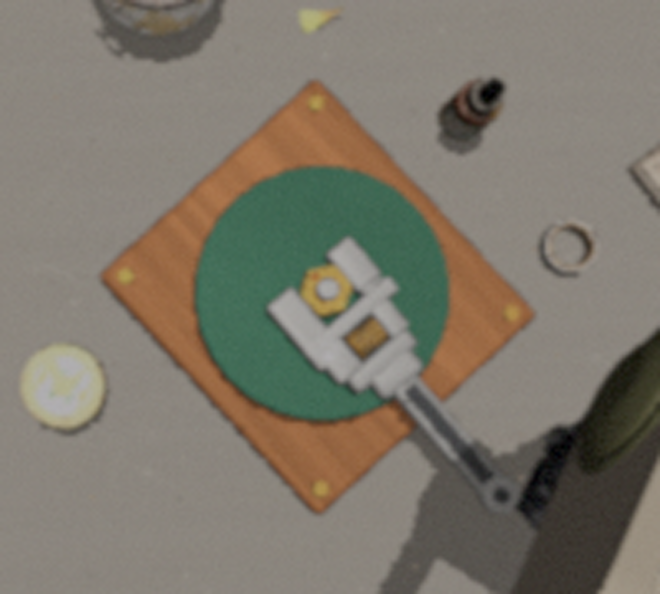

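```bash
python3 - <<'E'
from h import *
z=np.load("w8.npz");c=dict(T=z["T"],camera_matrix=z["K"],distortion=z["D"])
A=[onplane(c,u,v,55.5) for u,v in [(257,90),(259.5,235)]]
print(np.round(A,1)); d=A[1]-A[0]; print(np.degrees(np.arctan2(d[1],d[0])))
print(np.hypot(*(A[1][:2]-[640.4,-98.8])), np.degrees(np.arctan2(A[1][1]+98.8,A[1][0]-640.4)))
print([np.round(x,1) for x in [onplane(c,239,160,50),onplane(c,275,160,50)]])
E
```

```text
[[ 569.3 -156.8   55.5]
 [ 494.8 -215.1   55.5]]
-141.9797267843549
186.3090498106132 -141.39313795365896
[array([ 526.4, -173.6,   50. ]), array([ 541.4, -191.5,   50. ])]
```

Request:
servo_tool:
  motion:
    - {"dr":[0,0,0],"delta_pos":[0,0,0.6],"hand":0}
    - {"dr":[0,0,0],"delta_pos":[0,0,0.6],"hand":0}
    - {"dr":[0,0,0],"delta_pos":[0,0,0.5],"hand":0}
    - {"dr":[0,0,0],"delta_pos":[0,0,0.1],"hand":0}
    - {"dr":[0,0,0],"delta_pos":[0,-0.12,0],"hand":0}
    - {"dr":[0,0,0],"delta_pos":[0,-0.08,0],"hand":0}

```text
time_s: 16.75
eef_pos: [530.5, -220.5, 43.6]
ee_rot: [0.01, 0.939, 0.345, 0.003]
force: [0.3, -0.1, -0.8]
grip_width: 0.001
```

```bash
cat > st2.py <<'E'
from h import *
s=ctrl.sense();p=s["eef_pos"];r=p[:2]-[640.4,-98.8]
th=np.arctan2(r[1],r[0]);R=np.hypot(*r);q=s["ee_rot"];
t=np.array([np.sin(th),-np.cos(th)]); off=np.degrees(np.arcsin(18.5/R))
yaw=2*np.arctan2(q[2],q[1])
print(round(s["time_s"],2),"pos",np.round(p,1),"R",round(R,1),"ang",round(np.degrees(th)%360,2),"tool yaw",round(np.degrees(yaw),1),"est handle if touching",round((np.degrees(th)-off)%360,2),"Ft",round(s["force"][:2]@t,2),"F",np.round(s["force"],1),"j6",round(s["joints"][5],2))
E
python3 st2.py
```

```text
16.75 pos [ 530.5 -220.5   43.6] R 164.0 ang 227.92 tool yaw 40.3 est handle if touching 221.45 Ft -0.29 F [ 0.3 -0.1 -0.8] j6 0.28
```

Request:
servo_tool:
  motion:
    - {"dr":[0,0,0],"delta_pos":[0,-0.08,-0.02],"hand":0}
    - {"dr":[0,0,0],"delta_pos":[0,-0.06,0],"hand":0}

```text
time_s: 17.0
eef_pos: [526.9, -215.7, 46.3]
ee_rot: [0.012, 0.939, 0.345, 0.004]
force: [1.6, -3.0, -0.8]
grip_width: 0.002
```

```bash
python3 st2.py
```

```text
17.0 pos [ 526.9 -215.7   46.3] R 162.9 ang 225.84 tool yaw 40.4 est handle if touching 219.32 Ft -3.25 F [ 1.6 -3.  -0.8] j6 0.28
```

Request:
servo_tool:
  motion:
    - {"dr":[0,0,0.2],"delta_pos":[-0.01,-0.12,0],"hand":0}
    - {"dr":[0,0,0.25],"delta_pos":[-0.01,-0.15,0],"hand":0}
    - {"dr":[0,0,0.25],"delta_pos":[-0.01,-0.15,0],"hand":0}
    - {"dr":[0,0,0.25],"delta_pos":[-0.01,-0.15,0],"hand":0}

```text
time_s: 17.5
eef_pos: [508.2, -194.3, 46.6]
ee_rot: [0.014, 0.965, 0.26, 0.007]
force: [1.9, -3.0, -0.4]
grip_width: 0.001
```

```bash
python3 st2.py
```

```text
17.5 pos [ 508.2 -194.3   46.6] R 163.1 ang 215.82 tool yaw 30.2 est handle if touching 209.31 Ft -3.57 F [ 1.9 -3.  -0.4] j6 0.47
```

Request:
servo_tool:
  motion:
    - {"dr":[0.03,0,0.25],"delta_pos":[-0.01,-0.15,0],"hand":0}
    - {"dr":[0.03,0,0.25],"delta_pos":[-0.01,-0.15,0],"hand":0}
    - {"dr":[0.03,0,0.25],"delta_pos":[-0.01,-0.15,0],"hand":0}
    - {"dr":[0.03,0,0.25],"delta_pos":[-0.01,-0.15,0],"hand":0}
    - {"dr":[0.03,0,0.25],"delta_pos":[-0.01,-0.15,0],"hand":0}
    - {"dr":[0.03,0,0.25],"delta_pos":[-0.01,-0.15,0],"hand":0}
    - {"dr":[0.03,0,0.25],"delta_pos":[-0.01,-0.15,0],"hand":0}

```text
time_s: 18.38
eef_pos: [483.8, -146.5, 47.1]
ee_rot: [-0.004, 0.995, 0.1, 0.006]
force: [1.2, -2.7, -0.5]
grip_width: 0.001
```

```bash
python3 st2.py
```

```text
18.38 pos [ 483.8 -146.5   47.1] R 163.7 ang 196.96 tool yaw 11.5 est handle if touching 190.47 Ft -2.95 F [ 1.2 -2.7 -0.5] j6 0.83
```

Request:
servo_tool:
  motion:
    - {"dr":[0,0,0.25],"delta_pos":[-0.01,-0.15,0],"hand":0}
    - {"dr":[0,0,0.25],"delta_pos":[-0.01,-0.15,0],"hand":0}
    - {"dr":[0,0,0.25],"delta_pos":[-0.01,-0.15,0],"hand":0}
    - {"dr":[0,0,0.25],"delta_pos":[-0.01,-0.15,0],"hand":0}
    - {"dr":[0,0,0.25],"delta_pos":[-0.01,-0.15,0],"hand":0}
    - {"dr":[0,0,0.25],"delta_pos":[-0.01,-0.15,0],"hand":0}
    - {"dr":[0,0,0.25],"delta_pos":[-0.01,-0.15,0],"hand":0}
    - {"dr":[0,0,0.25],"delta_pos":[-0.01,-0.15,0],"hand":0}
    - {"dr":[0,0,0.15],"delta_pos":[-0.01,-0.1,0],"hand":0}

```text
time_s: 19.5
eef_pos: [475.7, -81.3, 48.9]
ee_rot: [-0.003, 0.995, -0.101, 0.005]
force: [0.2, -4.5, 0.7]
grip_width: 0.0
```

```bash
python3 st2.py; python3 - <<'E'
from h import *
p,d=capture("wrist");c=get_calibration("wrist")
cv2.imwrite("pics/w9.png",p[...,::-1]);np.savez("w9.npz",p=p,d=d,T=c["T"],K=c["camera_matrix"],D=c["distortion"])
E
```

```text
19.5 pos [475.7 -81.3  48.9] R 165.6 ang 173.93 tool yaw -11.6 est handle if touching 167.52 Ft -4.48 F [ 0.2 -4.5  0.7] j6 1.35
```

View pics/w9.png

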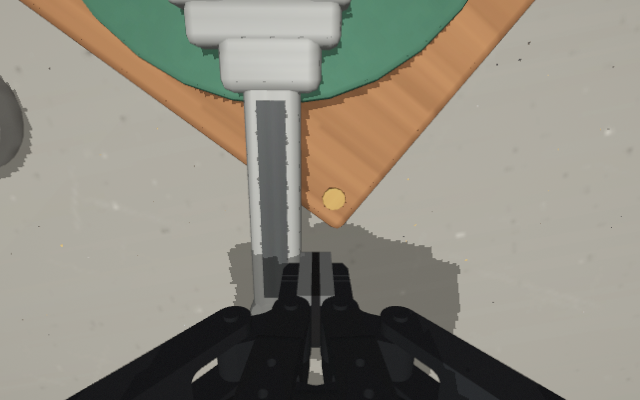

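About 52° is done, and the handle at (272,190) is clear of everything. The last 8° goes slower.

Request:
servo_tool:
  motion:
    - {"dr":[0,0,0.2],"delta_pos":[-0.01,-0.11,0],"hand":0}
    - {"dr":[0,0,0.2],"delta_pos":[-0.01,-0.11,0],"hand":0}
    - {"dr":[0,0,0.2],"delta_pos":[-0.01,-0.1,0],"hand":0}
    - {"dr":[0,0,0.1],"delta_pos":[0,-0.06,0],"hand":0}

```text
time_s: 20.05
eef_pos: [478.1, -62.6, 49.2]
ee_rot: [-0.002, 0.986, -0.165, 0.005]
force: [-0.9, -4.1, -0.2]
grip_width: 0.001
```

```bash
python3 st2.py
```

```text
20.05 pos [478.1 -62.6  49.2] R 166.3 ang 167.41 tool yaw -19.0 est handle if touching 161.02 Ft -4.16 F [-0.9 -4.1 -0.2] j6 1.52
```

Request:
servo_tool:
  motion:
    - {"dr":[0,0,0],"delta_pos":[0,0.2,0],"hand":0}
    - {"dr":[0,0,0],"delta_pos":[0,0.3,-0.1],"hand":0}
    - {"dr":[0,0,0],"delta_pos":[0,0,-0.8],"hand":0}
    - {"dr":[0,0,0],"delta_pos":[0,0,-0.8],"hand":0}
    - {"dr":[0,0,0],"delta_pos":[0,0,-0.6],"hand":0}
    - {"dr":[0,0,0],"delta_pos":[0,0,0],"hand":0}

```text
time_s: 20.8
eef_pos: [465.7, -91.0, 168.0]
ee_rot: [-0.003, 0.986, -0.166, 0.004]
force: [0.8, 0.3, -0.4]
grip_width: 0.004
```

```bash
python3 st2.py; python3 - <<'E'
from h import *
p,d=capture("wrist");c=get_calibration("wrist")
cv2.imwrite("pics/w10.png",p[...,::-1]);np.savez("w10.npz",p=p,d=d,T=c["T"],K=c["camera_matrix"],D=c["distortion"])
E
```

```text
20.8 pos [465.7 -91.  168. ] R 174.9 ang 177.44 tool yaw -19.1 est handle if touching 171.37 Ft 0.34 F [ 0.8  0.3 -0.4] j6 1.45
```

View pics/w10.png

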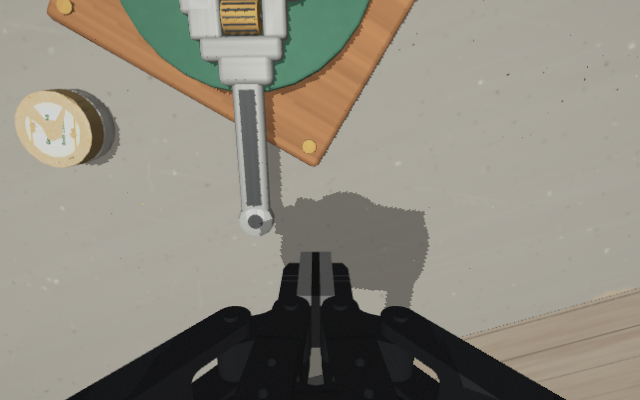

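Request:
servo_tool:
  motion:
    - {"dr":[0,0,0],"delta_pos":[0.7,0,-0.2],"hand":0}
    - {"dr":[0,0,0],"delta_pos":[0.7,0,-0.2],"hand":0}
    - {"dr":[0,0,0],"delta_pos":[0.7,0,0],"hand":0}
    - {"dr":[0,0,0],"delta_pos":[0,0,0],"hand":0}

```text
time_s: 21.35
eef_pos: [563.9, -127.3, 181.8]
ee_rot: [-0.005, 0.986, -0.166, -0.002]
force: [-0.0, 0.1, -0.8]
grip_width: 0.0
```

```bash
python3 st2.py; python3 - <<'E'
from h import *
z=np.load("w10.npz");c=dict(T=z["T"],camera_matrix=z["K"],distortion=z["D"])
A=[onplane(c,u,v,55.5) for u,v in [(248,95),(256,221)]]
d=A[1]-A[0]; print(np.round(A,1),np.degrees(np.arctan2(d[1],d[0]))%360)
print(np.hypot(*(A[1][:2]-[640.4,-98.8])), np.degrees(np.arctan2(A[1][1]+98.8,A[1][0]-640.4)))
p,d=capture("wrist");c=get_calibration("wrist")
cv2.imwrite("pics/w11.png",cv2.resize(p[0:240,160:480,::-1],None,fx=2.5,fy=2.5,interpolation=cv2.INTER_CUBIC));np.savez("w11.npz",p=p,d=d,T=c["T"],K=c["camera_matrix"],D=c["distortion"])
for n in("w1","w11"):
    z=np.load(n+".npz");c=dict(T=z["T"],camera_matrix=z["K"],distortion=z["D"]);q=z["p"].astype(int)
    m=(q[...,0]>150)&(q[...,1]<80)&(q[...,2]<80); v,u=np.nonzero(m);print(n,len(u))
    if len(u): r=onplane(c,u.mean(),v.mean(),60);print(u.mean(),v.mean(),r)
E
```

```text
21.35 pos [ 563.9 -127.3  181.8] R 81.6 ang 200.41 tool yaw -19.2 est handle if touching 187.31 Ft 0.09 F [-0.   0.1 -0.8] j6 1.47
[[550.2 -69.8  55.5]
 [461.4 -39.8  55.5]] 161.36383259530888
188.46311747895854 161.76126937000433
w1 15
315.0 119.0 [648.94908308 -90.36850275  60.        ]
w11 15
243.0 91.0 [ 651.06823559 -101.12612474   60.        ]
```

View pics/w11.png

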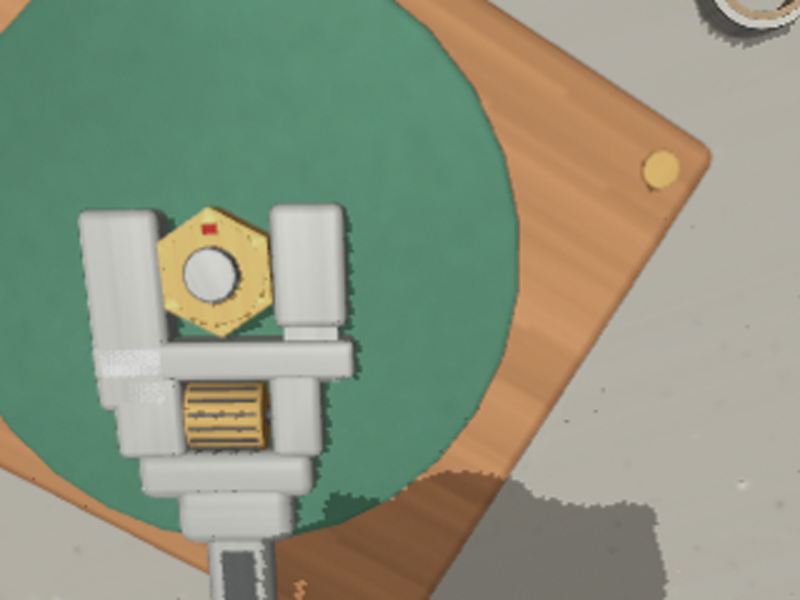

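```bash
cat > rect.py <<'E'
from h import *
import sys
def rect(n,z0=60,half=60,s=0.25,cx=640.4,cy=-98.8):
    z=np.load(n+".npz");c=dict(T=z["T"],camera_matrix=z["K"],distortion=z["D"])
    g=np.arange(-half,half,s);Y,X=np.meshgrid(g,g) # row: x desc , col: y desc
    P=np.stack([cx-X,cy-Y,np.full_like(X,z0)],-1).reshape(-1,3)
    uv=proj(c,P).reshape(*X.shape,2).astype(np.float32)
    return cv2.remap(z["p"],uv[...,0],uv[...,1],cv2.INTER_CUBIC)
if __name__=="__main__":
    out=[]
    for n in sys.argv[1:]:
        r=rect(n);h=cv2.cvtColor(r,cv2.COLOR_RGB2HSV).astype(int)
        m=((h[...,1]>90)&(h[...,0]<30)&(h[...,2]>150))
        m[:160]=0;m[320:]=0;m[:,:160]=0;m[:,320:]=0
        m=m.astype(np.uint8);k,l,st,ce=cv2.connectedComponentsWithStats(m);i=1+np.argmax(st[1:,4]);cnt=max(cv2.findContours((l==i).astype(np.uint8),0,1)[0],key=cv2.contourArea)
        hull=cv2.convexHull(cnt)[:,0].astype(float);M=cv2.moments(hull.astype(np.float32));ctr=np.array([M["m10"],M["m01"]])/M["m00"]
        # dense hull radius
        th=np.radians(np.arange(0,360,1));mask=np.zeros(m.shape,np.uint8);cv2.fillPoly(mask,[hull.astype(int)],1)
        v,u=np.nonzero(mask);wx=-(v-ctr[1]);wy=-(u-ctr[0]);a=(wx+1j*wy);ph=np.angle((a**6/np.abs(a+1e-9)**3).sum())/6
        hh=(r[...,0]>150)&(r[...,1]<90)&(r[...,2]<90);hh[:160]=0;hh[320:]=0;hh[:,:160]=0;hh[:,320:]=0;v,u=np.nonzero(hh)
        rx=-(v.mean()-ctr[1]),-(u.mean()-ctr[0])
        print(n,"ctr world",640.4+60-ctr[1]*.25,-98.8+60-ctr[0]*.25,"corner phase mod60",np.degrees(ph)%60,"red",np.degrees(np.arctan2(rx[1],rx[0])),np.hypot(*rx)*.25,"area",mask.sum()/16)
        out.append(r)
    cv2.imwrite("pics/rect_"+sys.argv[-1]+".png",cv2.resize(np.hstack(out)[...,::-1],(800,400)))
E
python3 rect.py w1 w11
```

```text
w1 ctr world 640.133822253081 -98.35747266099635 corner phase mod60 40.601212249013145 red 41.61029000257047 12.184593450879447 area 912.625
w11 ctr world 638.8997264897579 -97.9989874301676 corner phase mod60 43.73230193463619 red -14.835483931429255 12.407988253037644 area 907.0625
```

View pics/rect_w11.png

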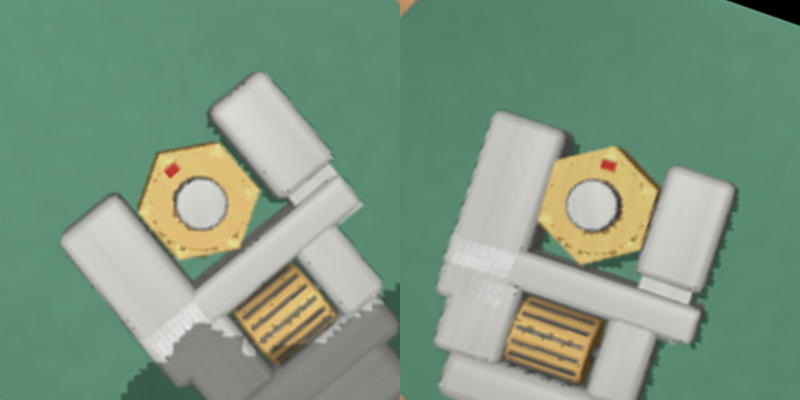

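Hex-flat phase, red mark and handle angle all say about 56.8° turned. I'll go back for the last 3°.

Request:
servo_tool:
  motion:
    - {"dr":[0,0,0],"delta_pos":[-0.7,0,0],"hand":0}
    - {"dr":[0,0,0],"delta_pos":[-0.7,0,0],"hand":0}
    - {"dr":[0,0,0],"delta_pos":[-0.65,0,0.2],"hand":0}
    - {"dr":[0,0,0],"delta_pos":[0,0,0.7],"hand":0}
    - {"dr":[0,0,0],"delta_pos":[0,0,0.8],"hand":0}
    - {"dr":[0,0,0],"delta_pos":[0,0,0.7],"hand":0}
    - {"dr":[0,0,0],"delta_pos":[0,0,0],"hand":0}

```text
time_s: 22.28
eef_pos: [453.2, -88.0, 56.7]
ee_rot: [-0.006, 0.986, -0.166, -0.007]
force: [-0.6, 1.1, 0.6]
grip_width: 0.002
```

```bash
python3 st2.py
```

```text
22.27 pos [453.2 -88.   56.7] R 187.5 ang 176.68 tool yaw -19.1 est handle if touching 171.02 Ft 1.04 F [-0.6  1.1  0.6] j6 1.45
```

Request:
servo_tool:
  motion:
    - {"dr":[0,0,0],"delta_pos":[0.4,0,0.1],"hand":0}
    - {"dr":[0,0,0],"delta_pos":[0,-0.2,0.06],"hand":0}
    - {"dr":[0,0,0],"delta_pos":[0,-0.2,0],"hand":0}
    - {"dr":[0,0,0],"delta_pos":[0,-0.12,0],"hand":0}

```text
time_s: 22.78
eef_pos: [480.4, -68.2, 52.1]
ee_rot: [-0.006, 0.986, -0.166, -0.006]
force: [-0.8, -0.1, 0.5]
grip_width: -0.0
```

```bash
python3 st2.py
```

```text
22.77 pos [480.4 -68.2  52.1] R 162.9 ang 169.18 tool yaw -19.2 est handle if touching 162.66 Ft -0.26 F [-0.8 -0.1  0.5] j6 1.51
```

Request:
servo_tool:
  motion:
    - {"dr":[0,0,0],"delta_pos":[0,0,0.08],"hand":0}
    - {"dr":[0,0,0],"delta_pos":[0,-0.1,0],"hand":0}
    - {"dr":[0,0,0],"delta_pos":[0,-0.09,0],"hand":0}

```text
time_s: 23.15
eef_pos: [483.3, -58.9, 48.8]
ee_rot: [-0.005, 0.986, -0.166, -0.006]
force: [-3.1, -3.8, 0.3]
grip_width: 0.002
```

```bash
python3 st2.py
```

```text
23.15 pos [483.3 -58.9  48.8] R 162.1 ang 165.76 tool yaw -19.1 est handle if touching 159.21 Ft -4.44 F [-3.1 -3.8  0.3] j6 1.53
```

Request:
servo_tool:
  motion:
    - {"dr":[0,0,0.1],"delta_pos":[0,-0.05,0],"hand":0}
    - {"dr":[0,0,0],"delta_pos":[0,-0.04,0],"hand":0}

```text
time_s: 23.4
eef_pos: [484.5, -54.8, 48.7]
ee_rot: [-0.005, 0.985, -0.175, -0.006]
force: [-2.8, -5.0, 2.4]
grip_width: -0.002
```

```bash
python3 st2.py
```

```text
23.4 pos [484.5 -54.8  48.7] R 162.0 ang 164.25 tool yaw -20.2 est handle if touching 157.7 Ft -5.6 F [-2.8 -5.   2.4] j6 1.56
```

Back off and check.

Request:
servo_tool:
  motion:
    - {"dr":[0,0,0],"delta_pos":[0,0.2,0],"hand":0}
    - {"dr":[0,0,0],"delta_pos":[0,0.3,-0.1],"hand":0}
    - {"dr":[0,0,0],"delta_pos":[0,0,-0.8],"hand":0}
    - {"dr":[0,0,0],"delta_pos":[0,0,-0.8],"hand":0}
    - {"dr":[0,0,0],"delta_pos":[0,0,-0.7],"hand":0}
    - {"dr":[0,0,0],"delta_pos":[0.6,0,-0.2],"hand":0}
    - {"dr":[0,0,0],"delta_pos":[0.6,0,-0.1],"hand":0}
    - {"dr":[0,0,0],"delta_pos":[0.4,0,0],"hand":0}
    - {"dr":[0,0,0],"delta_pos":[0,0,0],"hand":0}

```text
time_s: 24.52
eef_pos: [551.3, -115.4, 188.3]
ee_rot: [-0.006, 0.984, -0.179, -0.006]
force: [0.2, -0.7, -0.1]
grip_width: 0.0
```

```bash
python3 st2.py; python3 - <<'E'
from h import *
p,d=capture("wrist");c=get_calibration("wrist")
cv2.imwrite("pics/w12.png",p[...,::-1]);np.savez("w12.npz",p=p,d=d,T=c["T"],K=c["camera_matrix"],D=c["distortion"])
E
python3 rect.py w1 w12
```

```text
24.52 pos [ 551.3 -115.4  188.3] R 90.6 ang 190.56 tool yaw -20.6 est handle if touching 178.79 Ft -0.69 F [ 0.2 -0.7 -0.1] j6 1.51
w1 ctr world 640.133822253081 -98.35747266099635 corner phase mod60 40.601212249013145 red 41.61029000257047 12.184593450879447 area 912.625
w12 ctr world 639.3085345140621 -98.13938339717234 corner phase mod60 40.31030385855395 red -18.035870953873832 12.379086141289129 area 901.6875
```

View pics/w12.png

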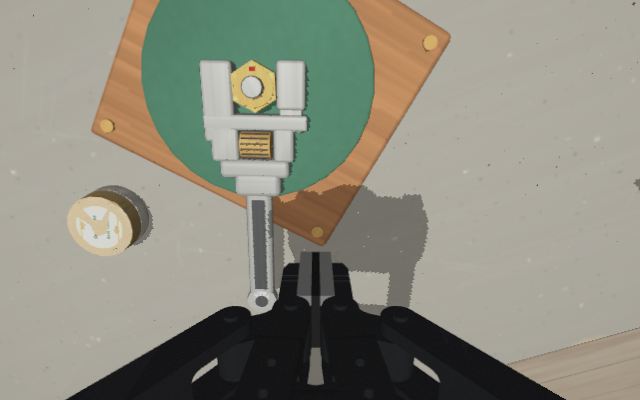

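View pics/rect_w12.png

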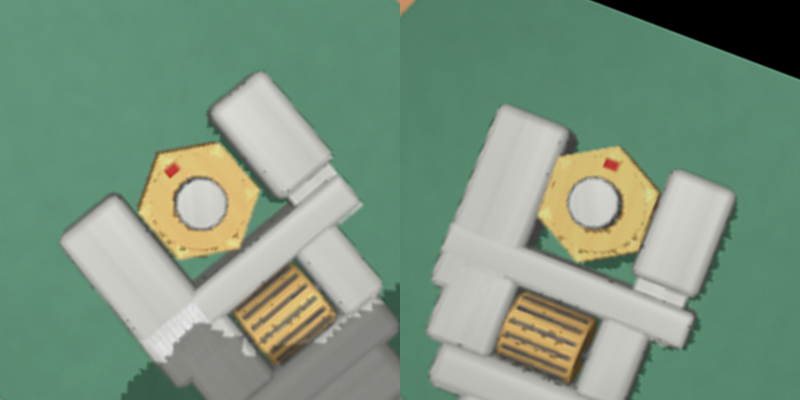

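```bash
python3 - <<'E'
import cv2
a=cv2.imread("pics/w12.png")[40:200,180:330]; cv2.imwrite("pics/w12c.png",cv2.resize(a,None,fx=3.7,fy=3.7,interpolation=cv2.INTER_CUBIC))
E
```

```text
(no output)
```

View pics/w12c.png

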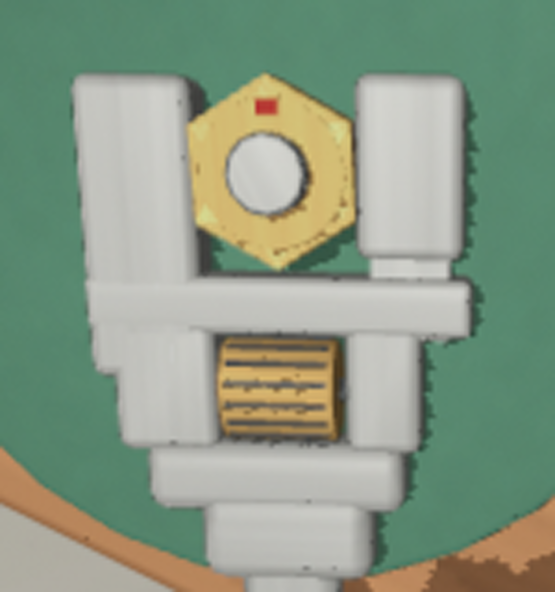

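Both jaw faces lie on the flats (crop x≈190 and 357), with no gap visible. The robot is clear, so I'm handing in.

```bash
python3 - <<'E'
from rig import ticket
print(ticket.finish_job())
E
```

```text
the job is handed in; nothing more can be done
None
```

The spanner grips the nut, and the nut is turned clockwise by about 60°. I handed the job in at about 24.6 s, with the robot clear of everything.

**Closing the jaws:** I rolled the worm shut in several short strokes at about 5–6 N (highest reading 6.5 N). In the last strokes the drag rose from about 2.5 N to 4–5 N, and the ridges and jaw faces stopped moving. That means the finger was only slipping. I could not measure the nip directly. By your press-to-nip figures, about 6 N should give 10–20 N, well below jamming.

**Turning the nut:** I pushed the side of the handle with shut fingers at about 3–6 N. The first check showed about 57°, so I pushed the last 3°.

**Last checks:**
- **Angle:** the nut's flats gave 60.3° and its red mark gave 59.6°.
- **Fit:** the close-up showed both jaw faces on the flats with no visible gap.
- **Bystanders:** I kept clear of the tin, the tape and the bottle. I did not measure their positions again at the end.

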